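# Put the microscope photo tube away in its case

## Task

Put the photo tube away in the open case: lay it down in the two saddles with its wide flange in the gap at the far end from the sliding retainer. Then slide the retainer along its bar until its spring pad holds the end of the tube lightly, and leave it there; do not press hard. When nothing stands above the rim, close the lid fully without slamming it, and leave the jars and the press stand where they are.

Things in the scene. Friction and masses are not known exactly. Their poses are not given: they have to be found in the camera images.
- case: Aluminium case fixed to the desk, outside 116 mm (its x) by 262 (its y) by 64 high, open on top, walls and floor 6 mm thick. Origin: centre of its underside. x points away from the robot to the hinged long side, y along the case. A 10 mm thick steel bar runs along y at x = 0, 14 mm above the underside, from the end wall at y = -125 to y = +10 mm.
- bed (a point): Where the tube's origin lies when home: on the case's x = 0, y = +71 mm, 34 mm above its underside. Two 10 mm wide black V saddles, 31 mm either side of it along y (case y = +102 and +40), carry the barrel along y; V faces at 45 degrees, mouth 46 mm wide, 32 mm above the underside. Between the saddles 52 mm are free for fingers along y, 104 mm across the case.
- flange_gap (a point): Middle (at the tube axis height, case y = +116 mm) of the 18 mm wide gap between the saddle at +102 and the end wall (inner face y = +125 mm), where the 10 mm thick flange goes. A flange that rides on a saddle stands above the rim and stops the lid.
- tube: Loose photo tube, about 0.4 kg (varies by a third), lying level in the wooden rest. Axis along its y, origin on the axis. Black barrel, 36 mm diameter, y = -46 to +44 mm; flange, 50 mm diameter, y = +44 to +54. At the -y end a steel draw tube, 28 mm diameter, ends anywhere from y = -66 to -91 mm: different each time, not reported. It is stiff (30 N to shift).
- rest: Wooden rest fixed to the desk, 70 mm (its x) by 90 mm (its y), base 10 mm thick, with two 10 mm wide V saddles at y = -31 and +31 mm that carry the tube along y, axis 40 mm above the desk, tube origin over the rest's origin, flange to +y. Origin: centre of its underside.
- retainer: Steel retainer on the bar, axes as the case's. Origin on the bar's axis, in the middle of its upright plate: 40 mm wide (x), 12 mm thick (y -6 to +6), top 46 mm above the origin, 4 mm below the rim. Starts at case y = -75 to -65 mm, slides to +y (up to -10 mm) with 4 N of friction and stays where left. Behind it (-y) 44 mm or more are free for fingers at the start.
- pad_face (a point): Face of the retainer's round pad (24 mm diameter) while uncompressed: 30 mm towards +y from the retainer's origin and 20 mm above it, at the tube's axis height. The pad springs back up to 10 mm, 0.6 N per mm, then is solid. It should end pressing the tube with 1 N or more, never above 15 N; beyond 4 N it pushes the retainer back when that is let go.
- lid (a joint): Lid angle in rad: 0 closed flat on the rim, growing as it opens; starts at about 2.2 to 2.55 (leaning back past upright, away from the robot). Lid 116 x 262 mm, 8 mm thick, 0.35 kg. Stiff hinge (0.3 N m): it stays at any angle and must be moved all the way and pressed down. Closed, its top is 72.5 mm above the case's underside.
- lid_hinge (a point): Middle of the lid's hinge line: on the case's far (+x) rim, 58 mm from the case's centre, 64.5 mm above its underside. The hinge axis runs along the case's y.
- lid_edge (a point): Middle of the lid's free edge, halfway through its thickness, 116 mm from the hinge line.
- jar_low: Bystander: low amber jar, 52 mm in diameter, 55 mm high, origin at the centre of its underside. Leave alone.
- jar_tall: Bystander: clear jar, 44 mm in diameter, 75 mm high, origin at the centre of its underside. Leave alone.
- press_stand: Bystander: small black screw press stand, base 90 mm in diameter, 147 mm high, origin at the centre of its underside. Leave alone.
There are look-alikes about, which are no part of the job. What is shaped like the tube but orange or yellow is not meant.

How it is judged:
By the outcome, as a careful person would: the job done as asked, in the order asked, and still so for the second after the job is handed in, with the robot touching nothing.
It also fails if it takes over 72 s, if anything falls off the work surface, if the arm or the gripper's body presses on something with over 40 N, if the wrist force passes 120 N, or if a joint passes its speed limit or range.

## Robot

A 7-joint arm with a two-finger parallel gripper is mounted at the origin on the work surface. World frame = base frame: x ahead of the robot, y to its left, z up, the work surface at z = 0. Lengths are in m, angles in rad, forces in N, time in s.
With the tool pointing down it reaches from about 0.4 to 0.85 m from the base axis. Payload 4.4 kg.
Tool frame: the origin (TCP) lies midway between the tips of the shut fingers; the grasp point (between the pads) lies 19 mm behind it (bot.tcp_to_grasp is the z of the grasp point in the tool frame, in m); z points along the fingers, y is the line along which they close (so a half turn about z gives the same grasp; the last joint's range is limited). The gripper opens to 94 mm and grips with 3 to 60 N. Pads are 16 mm wide; open, the fingers measure 119 mm over their backs; the gripper's body (75 mm by 177 mm) begins 78 mm behind the grasp point.
Start: joints at [-1.205, 0.628, 0.038, 1.517, -0.027, 0.996, -0.02], TCP at [0.272, 0.59, 0.205] pointing down, gripper open.
Joint ranges: [-3.06, 3.06], [-0.37, 2.12], [-1.25, 1.32], [0.18, 2.47], [-1.1, 4.24], [0.23, 1.98], [-2.94, 2.94]. Speed limits (rad/s): [2.57, 2.57, 3.14, 3.14, 3.14, 3.14, 3.14].

## Interface

Orientations are given as a rotation vector (axis times angle).
In Python, from cell import bot gives the robot as it stands. The module is installed in compiled form; this text tells all that it offers.
- The arm moves only by the tool drive_tool, never from a script. Its argument "rows" is a list of rows, each a list of 7 numbers: the turn, a rotation vector about the tool's x, y, z normalised to -1 to 1, where 1 is 5 degrees, then the shift along the tool's x, y, z normalised to -1 to 1, where 1 is 20 mm, then the opening, from -1 (shut) to 1 (fully open). A call has 1 to 20 rows; each row shifts and turns the commanded pose from where the row before left it, along the tool's axes as they then stand; what a row does not reach is not made up. A row lasts 1/8 s, in which the tool goes at most 62.5 mm and 10.7 degrees, less where a joint would pass 70% of its speed; a pose out of reach is approached as far as the arm can. A call with a number of a shift or a turn outside -1 to 1 is refused whole. A call with a gripper value outside its range is refused whole. The fingers move at their own pace and stop on an object; the grip force is fixed at half the most. Time passes only in rows, so rows that do not move let the fingers close. It gives the time, the measured TCP pose, the force, the opening and the grip force at its end, in the units of the state.
- bot.get_obs(): the state, without advancing time (a new reading comes with each control period).
- bot.capture(name): name is "side" or "top"; returns (picture, depth): 400x640x3 uint8, red, green, blue; 400x640 float32, m along the optical axis (not along the pixel's ray), 0 where there is no reading.
- bot.camera_info(name): a dict with "vertical_fov" (degrees; the focal length in pixels is half the picture's height over the tangent of half this angle, whatever the lens; pixels are square), "cx", "cy" (the principal point, pixels), "k1" (the pictures are not rectified: a ray, as slopes to the right and down, at radius r is drawn at 1 + k1 r^2 times it, then the intrinsics apply), "view" (4x4, takes a point from world to camera coordinates). Camera axes: x right, y down, z forward; pixel columns grow to the right and rows downward; lengths in m; the calibration is good to about 2 mm. A picture is of the moment at which its call begins. camera_info takes no time and is no camera call.
- bot.job_done(): hands the job in; it is judged then, once.
The state is a dict: "time": time; "qpos": joint angles; "dq": joint speeds; "joint_torque": joint torques, N m; "eef_pos": TCP position; "ee_rot": TCP orientation; "contact_force": force on the tool from outside, world axes, zero at the start; "wrist_torque": the same for the moment, N m; "opening": finger opening in m; "grasp_force": force on a finger pad.
Only numpy, scipy, OpenCV 4.12 (cv2) and the standard library are available. Lean on these libraries where they do the work, as an engineer would, in place of code of your own. Each camera call takes 0.05 s, during which the arm holds its last target. There are 200 camera calls.

## Working session

There is one attempt and no reset: what is moved stays moved. The work goes in short steps, Python scripts to look and compute and a tool call to move; the robot and the scene stay as the last step left them, time stands still between calls to the robot, and variables do not carry over. Pictures are saved under pics/ and viewed, at most 10 in all, crops included, and the job is handed in when it is done.

Besides the shell and the picture viewer there is one more tool, called after "Call:" as name([rows], argument=value, ...), one row to a line, values as JSON. drive_tool: Moves the arm, as the interface text tells. Scaled input: -1 to 1 covers 20 mm each way for a shift and 5 degrees each way for a turn. Its arguments: {"type":"object","properties":{"rows":{"type":"array"}},"required":["rows"]}

```bash
mkdir -p pics; cat > h.py <<'E'
import numpy as np, cv2
from cell import bot
def cam(n):
    i=bot.camera_info(n); f=200/np.tan(np.radians(i['vertical_fov']/2))
    return i,f,np.array(i['view'])
def world(n,uv,d):
    "pixel + depth -> world"
    i,f,V=cam(n); uv=np.atleast_2d(uv).astype(float)
    K=np.array([[f,0,i['cx']],[0,f,i['cy']],[0,0,1]])
    s=cv2.undistortPoints(uv[:,None],K,np.array([i['k1'],0,0,0.]))[:,0]
    p=np.c_[s,np.ones(len(s))]*np.reshape(d,(-1,1))
    return (p-V[:3,3])@V[:3,:3]
def plane(n,uv,z):
    a=world(n,uv,np.full(len(np.atleast_2d(uv)),1.)); V=cam(n)[2]; c=-V[:3,:3].T@V[:3,3]
    return c+(a-c)*((z-c[2])/(a[:,2]-c[2]))[:,None]
def pix(n,P):
    i,f,V=cam(n); P=np.atleast_2d(P); q=P@V[:3,:3].T+V[:3,3]; s=q[:,:2]/q[:,2:]
    s=s*(1+i['k1']*(s**2).sum(1,keepdims=True)); return s*f+[i['cx'],i['cy']]
def cloud(n,dep):
    v,u=np.mgrid[0:400,0:640]; return world(n,np.c_[u.ravel(),v.ravel()],dep.ravel()).reshape(400,640,3)
def snap(n,tag):
    im,d=bot.capture(n); cv2.imwrite(f'pics/{tag}.png',im[:,:,::-1]); np.savez(f'{tag}.npz',im=im,d=d); return im,d
E
python3 - <<'E'
from h import *
for n in('top','side'):
    snap(n,n+'0'); i,f,V=cam(n); print(n,i['k1'],f,-V[:3,:3].T@V[:3,3],V[:3,:3].round(2).tolist())
o=bot.get_obs(); print({k:np.round(v,3) for k,v in o.items()},bot.tcp_to_grasp)
E
```

```text
top 0.01236082564214571 366.3185935988181 [ 0.36579159 -0.01097568  0.97832344] [[-0.02, -1.0, 0.02], [-0.98, 0.02, -0.18], [0.18, -0.02, -0.98]]
side -0.11550469686944682 452.1530696650446 [-0.03703257 -0.76164257  0.69370077] [[0.81, -0.58, -0.0], [-0.33, -0.46, -0.82], [0.48, 0.67, -0.57]]
{'time': np.float64(0.1), 'qpos': array([-1.205,  0.629,  0.038,  1.518, -0.027,  0.996, -0.02 ]), 'dq': array([-0.   , -0.002,  0.   , -0.002,  0.002, -0.001,  0.   ]), 'joint_torque': array([ 3.0000e-03, -5.5079e+01,  1.1470e+00, -1.8711e+01, -5.2000e-02,
        1.9000e-02,  0.0000e+00]), 'eef_pos': array([0.272, 0.59 , 0.205]), 'ee_rot': array([-6.730e-01, -3.068e+00,  3.000e-03]), 'contact_force': array([ 0.798,  0.407, -0.519]), 'wrist_torque': array([-0.044,  0.008, -0.002]), 'grasp_force': np.float64(0.0), 'opening': np.float64(0.094)} -0.0188
```

View pics/top0.png

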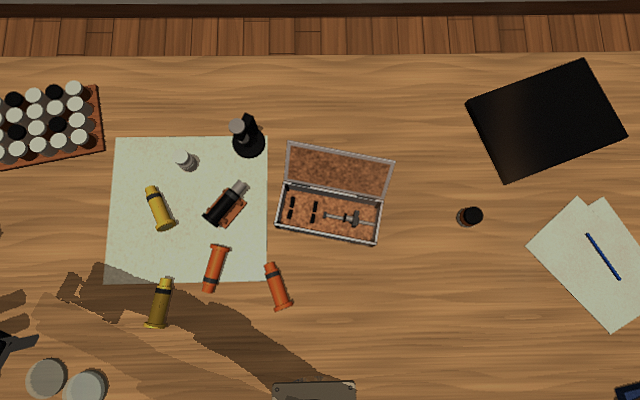

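View pics/side0.png

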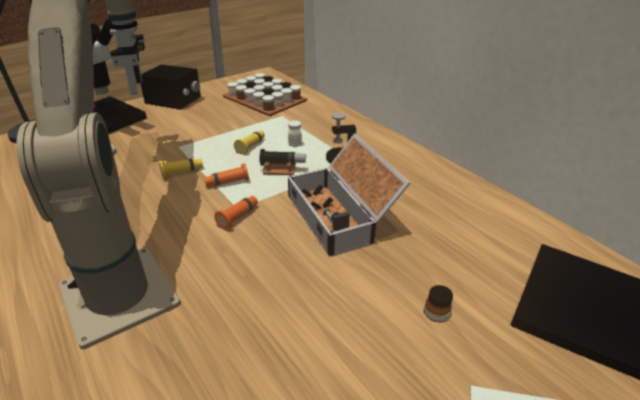

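Top view: the black tube with steel draw tube is at (226,203). Look-alikes are yellow (158,208) and (161,302), orange (214,268) and (277,285). Only the black one fits: it is the one in the wooden rest, with a steel end at (240,186). The case is at (335,200), saddles at (292,207) and (314,211), retainer at (353,218). I'll confirm in one crop while measuring.

```bash
python3 - <<'E'
from h import *
z=np.load('top0.npz'); im,d=z['im'],z['d']; C=cloud('top',d)
cv2.imwrite('pics/crop.png',cv2.resize(im[130:260,190:400][:,:,::-1],None,fx=3.8,fy=3.8,interpolation=cv2.INTER_CUBIC))
Z=C[:,:,2]; v,u=np.mgrid[0:400,0:640]
box=lambda a,b,c,e:(u>a)&(u<b)&(v>c)&(v<e)
m=box(268,392,175,252)&(Z>.055)&(Z<.075)
P=C[m]; r=cv2.minAreaRect(P[:,:2].astype(np.float32)); print('rim',m.sum(),P[:,2].mean(),r,cv2.boxPoints(r).round(4).tolist())
m=box(268,400,135,205)&(Z>.08); P=C[m]; c=P.mean(0); w=np.linalg.svd(P-c)[2] if len(P)<3000 else np.linalg.eigh(np.cov((P-c).T))[1].T[::-1]
print('lid',m.sum(),c,w.round(3).tolist(),P[:,2].max())
# tube
m=box(195,255,172,235)&(Z>.035)&(Z<.09); m&=C[:,:,0]<10
hsv=cv2.cvtColor(im,cv2.COLOR_RGB2HSV); 
m2=m&((hsv[:,:,1]<90)); n,l,s,_=cv2.connectedComponentsWithStats(m2.astype(np.uint8))
k=1+s[1:,4].argmax(); P=C[l==k]; r=cv2.minAreaRect(P[:,:2].astype(np.float32)); print('tube',s[k],P[:,2].max(),r,cv2.boxPoints(r).round(4).tolist())
print('noise z desk',Z[box(300,380,255,270)].mean(),Z[box(300,380,255,270)].std())
for n_,b in (('jar_tall',box(172,202,145,175)),('stand',box(228,268,108,162))):
    q=C[b&(Z>.03)]; print(n_,q.min(0).round(3),q.max(0).round(3))
E
```

```text
rim 1350 0.06473334153030218 ((0.5240768194198608, -0.044821709394454956), (0.2627934217453003, 0.1316515952348709), 78.27648162841797) [[0.43290001153945923, -0.16009999811649323], [0.5618000030517578, -0.18690000474452972], [0.6151999831199646, 0.07050000131130219], [0.486299991607666, 0.09719999879598618]]
lid 3755 [ 0.62029942 -0.06628227  0.12698858] [[-0.242, 0.053, 0.969], [0.21, 0.978, -0.001], [0.947, -0.203, 0.247]] 0.9783234424369623
tube [202 179  44  48 588] 0.06646730073425464 ((0.5539066791534424, 0.21936637163162231), (0.0458807647228241, 0.13110917806625366), 49.80382537841797) [[0.48899999260902405, 0.24420000612735748], [0.5892000198364258, 0.15950000286102295], [0.6187999844551086, 0.19460000097751617], [0.5185999870300293, 0.2791999876499176]]
noise z desk 0.0006001531881100164 0.029465165779775353
jar_tall [ 0.366 -0.011  0.031] [0.689 0.35  0.978]
stand [ 0.366 -0.011  0.03 ] [0.77  0.193 0.978]
```

View pics/crop.png

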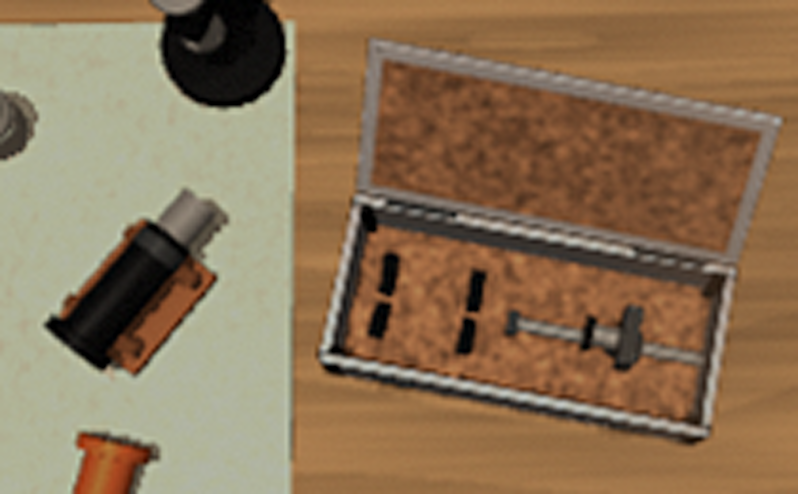

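The crop confirms the black tube. Its flange is at crop (78,340) and its steel end at (195,220). The case's saddle pairs are at crop x=383 and 470, and the retainer plate is at crop (630,335) with its pad at (590,333). Next I'll do the refined fits.

```bash
cat >> h.py <<'E'
from scipy.optimize import least_squares
def tubefit(C,o,yd,zax):
    "refine axis (offset, angle) from barrel points"
    yd=np.array(yd)/np.hypot(*yd); 
    for _ in range(3):
        xd=np.array([yd[1],-yd[0]]); q=C[:,:2]-o; a,b=q@yd,q@xd; s=(abs(a)<.04)&(abs(b)<.022)&(C[:,2]>zax+.003)&(C[:,2]<zax+.03)
        f=lambda p:np.hypot(b[s]-p[0]-p[1]*a[s],C[s,2]-zax-p[2])-.018
        r=least_squares(f,[0,0,0],loss='soft_l1',f_scale=.002).x
        o=o+xd*r[0]; yd=yd+xd*r[1]; yd/=np.hypot(*yd)
    return o,yd,zax+r[2],s.sum(),np.std(f(r))
E
python3 - <<'E'
from h import *
for n in('top','side'):
    z=np.load(n+'0.npz'); d=z['d']; C=cloud(n,d)[d>0]; print(n)
    o,yd,za,k,s=tubefit(C,np.array([.545,.227]),[-.764,.645],.04); print('tube',o.round(4),yd.round(4),np.degrees(np.arctan2(yd[1],yd[0])),za,k,s)
    q=C[:,:2]-o; a=q@yd; b=q@[yd[1],-yd[0]]; near=(abs(b)<.006)&(C[:,2]>.045)&(C[:,2]<.08)
    h=a[near&(abs(a)<.12)]; print(' ends',np.percentile(h,[0,1,99,100]).round(4)); 
    fl=a[near&(C[:,2]>.0605)&(abs(a)<.1)]; print(' flange',len(fl),fl.min() if len(fl) else 0, fl.max() if len(fl) else 0)
    # case
    cy=np.array([.203,.979]); cx=np.array([.979,-.203]); c0=np.array([.5164,-.0433])
    q=C[:,:2]-c0; X,Y=q@cx,q@cy; m=(abs(C[:,2]-.064)<.004)
    s1=m&(abs(X+.055)<.007)&(abs(Y)<.12); pf=np.polyfit(Y[s1],X[s1],1); print('near strip',s1.sum(),pf,X[s1].min(),X[s1].max(),C[s1,2].mean())
    for e in(-1,1):
        s2=m&(abs(X)<.045)&(abs(Y-e*.128)<.008); print(' end',e,s2.sum(),np.median(Y[s2]),np.percentile(Y[s2],[3,97]))
    L=(C[:,2]>.08)&(X>.05)&(X<.16)&(abs(Y)<.12)&(C[:,2]<.17)
    g=np.c_[X[L]-.058,C[L,2]-.0645]; pl=np.polyfit(g[:,1],g[:,0],1); print('lid',L.sum(),pl,'angle',np.pi/2+np.arctan(pl[0]),C[L,2].max())
    R=(abs(X)<.02)&(Y<-.03)&(Y>-.1)&(C[:,2]>.052)&(C[:,2]<.068); print('retainer top Y',R.sum(),np.percentile(Y[R],[2,50,98]).round(4),np.percentile(X[R],[2,50,98]).round(4),C[R,2].mean())
    S=(C[:,0]>.62)&(C[:,0]<.78)&(C[:,1]>.08)&(C[:,1]<.25)&(C[:,2]>.01); print('stand',S.sum(),C[S].min(0).round(3),C[S].max(0).round(3))
E
```

```text
top
tube [0.5471 0.2295] [-0.7686  0.6397] 140.23091125750395 0.03918374901755778 418 0.0013668388927218212
 ends [-0.0773 -0.0754  0.0519  0.0527]
 flange 22 -0.0031150798713116563 0.05272674166438604
near strip 224 [ 0.00517627 -0.05113241] -0.05467661655438592 -0.04801830843342012 0.06369600256729957
 end -1 91 -0.1274347653016786 [-0.13081541 -0.12469789]
 end 1 92 0.12744506667058825 [0.12285747 0.13074297]
lid 3424 [0.8936436  0.00263253] angle 2.3000884852239483 0.15484502892966148
retainer top Y 70 [-0.075  -0.0692 -0.0634] [-0.0159  0.0016  0.0187] 0.059816196028948034
stand 1132 [0.685 0.127 0.01 ] [0.77  0.215 0.151]
side
tube [0.5434 0.2251] [-0.7793  0.6266] 141.1995597960979 0.03703188820136062 201 0.002043478865615952
 ends [-0.0746 -0.0746  0.0525  0.0555]
 flange 6 0.04590411832739274 0.05554471605066254
near strip 149 [ 0.00932247 -0.05539241] -0.05987672435496607 -0.048127805776924354 0.06190152353320459
 end -1 107 -0.13212300174828956 [-0.1354824  -0.12730965]
 end 1 39 0.12329199866802866 [0.12092365 0.12763521]
lid 2490 [0.86636234 0.00125343] angle 2.284713209989226 0.1510557762400788
retainer top Y 79 [-0.0805 -0.0758 -0.067 ] [-0.0184 -0.0009  0.0178] 0.056845418027659106
stand 554 [0.681 0.14  0.01 ] [0.763 0.216 0.148]
```

Two cameras agree to about 5 mm (a calibration offset of around (4,4.5) mm), so I take the mean. Tube: (0.545,0.227), axis at 140.7°, height about 0.040 as expected, draw end at about y=-77. Case: centre (0.5176,-0.0458), y axis at 77.9°. Lid about 2.29 rad, retainer about y=-70. All fit the description. Now I'll plan the approach.

```bash
cat >> h.py <<'E'
from scipy.spatial.transform import Rotation as Ro
def plan(p,yang,tilt=None):
    "from measured pose: turn (5deg units) to tool-down with tool y at yang deg, then shift (20mm units) in the turned axes"
    o=bot.get_obs(); R=Ro.from_rotvec(o['ee_rot']); t=np.radians(yang); y=np.array([np.cos(t),np.sin(t),0]); z=np.array([0,0,-1.])
    T=Ro.from_matrix(np.c_[np.cross(y,z),y,z])
    if tilt is not None: T=T*Ro.from_rotvec(np.radians(tilt))
    print('pos',o['eef_pos'].round(4),'turn units',((R.inv()*T).as_rotvec(degrees=True)/5).round(2),'shift units',(T.inv().apply(np.array(p)-o['eef_pos'])/.02).round(2),'t',round(float(o['time']),2))
E
python3 -c "
from h import *
plan([.5452,.2273,.11],50.7)"
```

```text
pos [0.2717 0.5898 0.2047] turn units [-0.02  0.    2.91] shift units [-22.06  -5.37   4.73] t 0.1
```

Call:
drive_tool([
  [0,0,0.97,0,0,0,1],
  [0,0,0.97,0,0,0,1],
  [0,0,0.97,0,0,0,1],
  [0,0,0,-1,-0.24,0.2,1],
  [0,0,0,-1,-0.24,0.2,1],
  [0,0,0,-1,-0.24,0.2,1],
  [0,0,0,-1,-0.24,0.2,1],
  [0,0,0,-1,-0.24,0.2,1],
  [0,0,0,-1,-0.24,0.2,1],
  [0,0,0,-1,-0.24,0.2,1],
  [0,0,0,-1,-0.24,0.2,1],
  [0,0,0,-1,-0.24,0.2,1],
  [0,0,0,-1,-0.24,0.2,1],
  [0,0,0,-1,-0.24,0.2,1],
  [0,0,0,-1,-0.24,0.2,1],
  [0,0,0,-1,-0.24,0.2,1],
  [0,0,0,-1,-0.24,0.2,1],
  [0,0,0,-1,-0.24,0.2,1],
  [0,0,0,-1,-0.24,0.2,1],
  [0,0,0,-1,-0.24,0.2,1],
])

```text
time: 2.6
eef_pos: [0.4843, 0.3108, 0.1372]
ee_rot: [1.056, 2.959, 0.0]
contact_force: [0.0, 0.1, -0.3]
opening: 0.094
grasp_force: 0.0
```

Call:
drive_tool([
  [0,0,0,-1,-0.26,0.26,1],
  [0,0,0,-1,-0.26,0.26,1],
  [0,0,0,-1,-0.26,0.26,1],
  [0,0,0,-1,-0.26,0.26,1],
  [0,0,0,-1,-0.26,0.26,1],
  [0,0,0,0,0,0,1],
])

```text
time: 3.35
eef_pos: [0.5454, 0.226, 0.1109]
ee_rot: [1.061, 2.957, -0.002]
contact_force: [-0.3, 0.5, -1.0]
opening: 0.0941
grasp_force: 0.0
```

```bash
python3 -c "
from h import *
plan([.5452,.2273,.0215],50.7); print(bot.get_obs()['qpos'].round(2),bot.get_obs()['contact_force'])
for n in ('top','side'):
  snap(n,n+'1')
a=cv2.imread('pics/top1.png')[130:280,170:320];b=cv2.imread('pics/side1.png')[60:210,200:350]
cv2.imwrite('pics/hov.png',cv2.resize(np.hstack([a,b]),None,fx=2.6,fy=2.6))"
```

```text
pos [0.5454 0.226  0.1109] turn units [-0.01  0.01 -0.04] shift units [0.05 0.04 4.47] t 3.35
[-0.48  0.66  0.07  1.78 -0.06  0.7   0.5 ] [-0.32733226  0.51898826 -0.99269866]
```

View pics/hov.png

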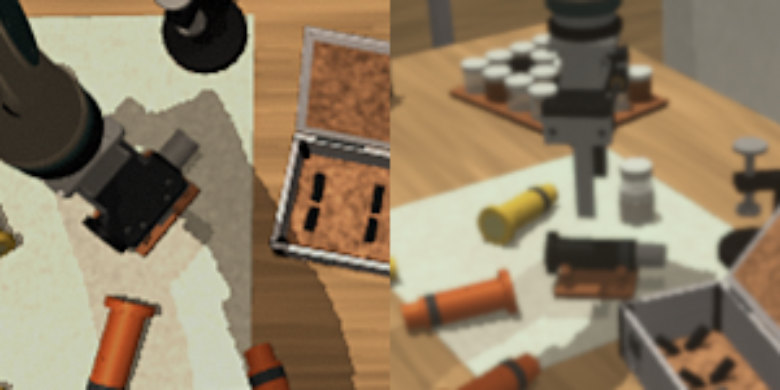

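The gripper hovers squarely over the black tube, seen in both views: left half (140,200), right half (585,240). I'll descend, grip and lift.

Call:
drive_tool([
  [0,0,0,0,0,1,1],
  [0,0,0,0,0,1,1],
  [0,0,0,0,0,1,1],
  [0,0,0,0.05,0.04,0.9,1],
  [0,0,0,0,0,0.55,1],
  [0,0,0,0,0,0,1],
  [0,0,0,0,0,0,-1],
  [0,0,0,0,0,0,-1],
  [0,0,0,0,0,0,-1],
  [0,0,0,0,0,0,-1],
  [0,0,0,0,0,0,-1],
  [0,0,0,0,0,0,-1],
])

```text
time: 4.95
eef_pos: [0.544, 0.2296, 0.0225]
ee_rot: [-1.056, -2.959, 0.0]
contact_force: [-3.3, -4.5, 3.5]
opening: 0.0375
grasp_force: 3.9
```

Call:
drive_tool([
  [0,0,0,0,0,0,-1],
  [0,0,0,0,0,0,-1],
  [0,0,0,0,0,-0.4,-1],
  [0,0,0,0,0,-1,-1],
  [0,0,0,0,0,-1,-1],
  [0,0,0,0,0,-1,-1],
  [0,0,0,0,0,-1,-1],
  [0,0,0,0,0,-1,-1],
  [0,0,0,0,0,-1,-1],
  [0,0,0,0,0,0,-1],
])

```text
time: 6.2
eef_pos: [0.5453, 0.2306, 0.1518]
ee_rot: [1.055, 2.957, 0.005]
contact_force: [0.4, 0.3, -4.8]
opening: 0.0356
grasp_force: 30.0
```

```bash
python3 -c "
from h import *
cy=np.array([.2096,.9778]); c=np.array([.5176,-.0458]); b=c+.071*cy; print(b)
plan([*b,.17],77.9-90); print(bot.get_obs()['grasp_force'],bot.get_obs()['contact_force'].round(1))"
```

```text
[0.5324816 0.0236238]
pos [0.5453 0.2306 0.1518] turn units [ 5.000e-02 -1.000e-02  1.257e+01] shift units [-10.25   1.54  -0.91] t 6.2
29.998953938484192 [ 0.4  0.3 -4.8]
```

Call:
drive_tool([
  [0,0,0.97,0,0,0,-1],
  [0,0,0.97,0,0,0,-1],
  [0,0,0.97,0,0,0,-1],
  [0,0,0.97,0,0,0,-1],
  [0,0,0.97,0,0,0,-1],
  [0,0,0.97,0,0,0,-1],
  [0,0,0.97,0,0,0,-1],
  [0,0,0.97,0,0,0,-1],
  [0,0,0.97,0,0,0,-1],
  [0,0,0.97,0,0,0,-1],
  [0,0,0.97,0,0,0,-1],
  [0,0,0.97,0,0,0,-1],
  [0,0,0.93,0,0,0,-1],
])

```text
time: 7.82
eef_pos: [0.5433, 0.2298, 0.1491]
ee_rot: [-2.446, -1.971, 0.003]
contact_force: [0.5, -0.5, -4.8]
opening: 0.0353
grasp_force: 30.0
```

Call:
drive_tool([
  [0,0,0,-1,0.15,0,-1],
  [0,0,0,-1,0.15,0,-1],
  [0,0,0,-1,0.15,0,-1],
  [0,0,0,-1,0.15,0,-1],
  [0,0,0,-1,0.15,0,-1],
  [0,0,0,-1,0.15,0,-1],
  [0,0,0,-1,0.15,0,-1],
  [0,0,0,-1,0.15,0,-1],
  [0,0,0,-1,0.15,0,-1],
  [0,0,0,-1,0.15,0,-1],
  [0,0,0,-0.25,0.04,0,-1],
  [0,0,0,0,0,0,-1],
])

```text
time: 9.32
eef_pos: [0.5312, 0.0228, 0.1505]
ee_rot: [-2.444, -1.973, -0.001]
contact_force: [-0.0, 0.4, -5.0]
opening: 0.0353
grasp_force: 30.0
```

```bash
python3 - <<'E'
from h import *
ob=bot.get_obs(); R=Ro.from_rotvec(ob['ee_rot']); g=ob['eef_pos']+R.apply([0,0,-.0188]); yd0=-R.as_matrix()[:2,0]
print('grasp',g.round(4),'yd',yd0)
for n in('top','side'):
    snap(n,n+'2'); z=np.load(n+'2.npz'); d=z['d']; C=cloud(n,d)[d>0]
    if yd0[1]<0: yd0=-yd0
    xd=np.array([yd0[1],-yd0[0]]); q=C[:,:2]-g[:2]; a,b=q@yd0,q@xd; z_=C[:,2]-g[2]
    for nm,lo,hi in(('flange',.03,.07),('draw',-.1,-.05),('barrelnear',-.045,-.015),('barrelfar',.015,.04)):
        s=(a>lo)&(a<hi)&(abs(b)<.035)&(abs(z_)<.03); print(n,nm,s.sum(),'a',np.percentile(a[s],[1,99]).round(4),'b',np.percentile(b[s],[2,50,98]).round(4),'z',np.percentile(z_[s],[50,98]).round(4)) if s.sum() else 0
    s=(abs(b)<.03)&(abs(z_)<.028)&(abs(a)>.014)&(a<.043)&(a>-.045); 
    f=lambda p:np.hypot(b[s]-p[0]-p[1]*a[s],z_[s]-p[2]-p[3]*a[s])-.018
    r=least_squares(f,[0,0,0,0],loss='soft_l1',f_scale=.002); print(' fit b,slope,z,zslope',r.x.round(4),s.sum(),np.std(r.fun))
a=cv2.imread('pics/top2.png')[110:260,240:400];b=cv2.imread('pics/side2.png')[110:260,260:420]
cv2.imwrite('pics/hov2.png',cv2.resize(np.hstack([a,b]),None,fx=2.45,fy=2.45))
E
```

```text
grasp [0.5312 0.0228 0.1693] yd [-0.21081991 -0.9775248 ]
top draw 148 a [-0.0765 -0.0502] b [-0.0114 -0.0003  0.0138] z [0.0098 0.0135]
top barrelnear 143 a [-0.0446 -0.0225] b [-0.0154  0.0011  0.0188] z [0.0139 0.0177]
 fit b,slope,z,zslope [ 0.0017 -0.0172 -0.0015  0.0018] 143 0.0009612291174763715
side flange 87 a [0.0333 0.0527] b [-0.0266 -0.0191  0.0214] z [0.0064 0.0202]
side draw 179 a [-0.0821 -0.0503] b [-0.0152 -0.0056  0.0094] z [0.0024 0.0111]
side barrelnear 117 a [-0.0447 -0.0159] b [-0.0204 -0.0128  0.0083] z [0.0107 0.0156]
side barrelfar 22 a [0.0151 0.04  ] b [-0.0147  0.0018  0.0108] z [0.0137 0.0165]
 fit b,slope,z,zslope [-0.0022 -0.0256 -0.0028  0.0255] 181 0.0022950414824047206
```

View pics/hov2.png

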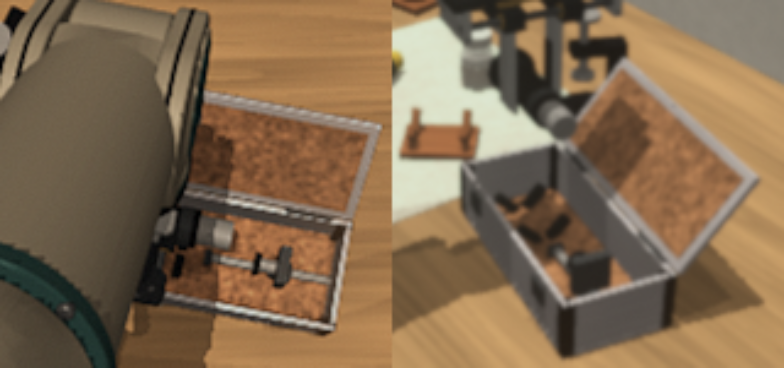

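The tube is held level over the bed, and the case is clear (side half: tube at (530,95), case below right). Debiased with the held tube, the case pose holds to about 2 mm.

```bash
python3 -c "
from h import *
plan([.5327,.0246,.045],-12.1)"
```

```text
pos [0.5312 0.0239 0.1504] turn units [-0.   -0.01  0.01] shift units [0.05 0.07 5.27] t 9.43
```

Call:
drive_tool([
  [0,0,0,0,0.07,0.7,-1],
  [0,0,0,0,0,0.9,-1],
  [0,0,0,0,0,0.9,-1],
  [0,0,0,0,0,0.9,-1],
  [0,0,0,0,0,0.9,-1],
  [0,0,0,0,0,0.7,-1],
  [0,0,0,0,0,0.3,-1],
  [0,0,0,0,0,0,-1],
])

```text
time: 10.42
eef_pos: [0.5324, 0.0226, 0.0441]
ee_rot: [-2.444, -1.974, 0.001]
contact_force: [0.1, -0.7, -4.6]
opening: 0.035
grasp_force: 30.0
```

```bash
python3 - <<'E'
from h import *
plan([.5327,.0246,.018],-12.1)
snap('side','side3');snap('top','top3')
a=cv2.imread('pics/top3.png')[150:260,260:400];b=cv2.imread('pics/side3.png')[130:260,270:420]
cv2.imwrite('pics/low.png',np.hstack([cv2.resize(a,(390,306)),cv2.resize(b,(410,306*410//410))]))
cv2.imwrite('pics/low.png',cv2.resize(b,None,fx=5,fy=4.6,interpolation=cv2.INTER_CUBIC))
E
```

```text
pos [0.5324 0.0226 0.0441] turn units [-0.01  0.   -0.01] shift units [ 0.1 -0.   1.3] t 10.43
```

View pics/low.png

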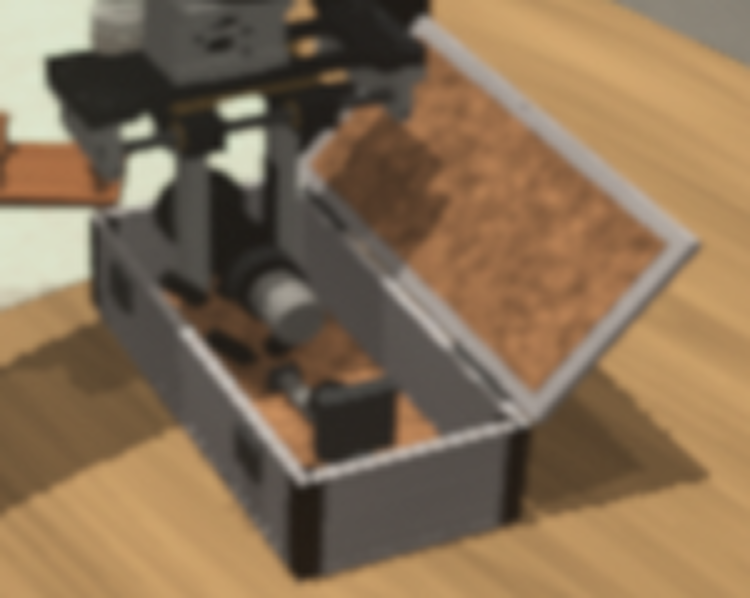

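The tube sits between the walls over the saddles, with the flange (195,215) towards the end wall and the draw end (300,310) clear of the pad (285,378). I'll lower it gently.

Call:
drive_tool([
  [0,0,0,0.08,0,0.4,-1],
  [0,0,0,0,0,0.4,-1],
  [0,0,0,0,0,0.25,-1],
  [0,0,0,0,0,0.1,-1],
  [0,0,0,0,0,0,-1],
])

```text
time: 11.15
eef_pos: [0.5328, 0.024, 0.0213]
ee_rot: [-2.444, -1.974, 0.0]
contact_force: [1.0, 0.4, -4.9]
opening: 0.0352
grasp_force: 30.0
```

Call:
drive_tool([
  [0,0,0,0,0,0.12,-1],
  [0,0,0,0,0,0.05,-1],
  [0,0,0,0,0,0,-1],
])

```text
time: 11.52
eef_pos: [0.5328, 0.0241, 0.018]
ee_rot: [-2.444, -1.974, 0.0]
contact_force: [-0.3, -0.0, -4.6]
opening: 0.0351
grasp_force: 30.0
```

Call:
drive_tool([
  [0,0,0,0,0,0.06,-1],
  [0,0,0,0,0,0.0,-1],
])

```text
time: 11.78
eef_pos: [0.5328, 0.0241, 0.0168]
ee_rot: [-2.444, -1.974, 0.0]
contact_force: [0.1, -0.1, -5.2]
opening: 0.0354
grasp_force: 30.0
```

Call:
drive_tool([
  [0,0,0,0,0,0.05,-1],
  [0,0,0,0,0,0,-0.15],
  [0,0,0,0,0,0,0.1],
  [0,0,0,0,0,0,0.1],
  [0,0,0,0,0,0,0.1],
])

```text
time: 12.4
eef_pos: [0.5329, 0.0241, 0.0159]
ee_rot: [2.444, 1.974, 0.0]
contact_force: [0.4, -0.7, 0.5]
opening: 0.0516
grasp_force: 0.0
```

Released. I'll lift clear and move over the retainer's rear, then measure the placement.

Call:
drive_tool([
  [0,0,0,0,0,-0.5,0.1],
  [0,0,0,0,0,-1,0.1],
  [0,0,0,0,0,-1,0.1],
  [0,0,0,0,0,-1,0.1],
  [0,0,0,0,0,-1,0.1],
  [0,0,0,0,0,-1,-0.5],
  [0,0,0,-1,0,0,-1],
  [0,0,0,-1,0,0,-1],
  [0,0,0,-1,0,0,-1],
  [0,0,0,-1,0,0,-1],
  [0,0,0,-1,0,0,-1],
  [0,0,0,-1,0,0,-1],
  [0,0,0,-1,0,0,-1],
  [0,0,0,-1,0,0,-1],
  [0,0,0,-0.6,0,0,-1],
  [0,0,0,0,0,0,-1],
])

```text
time: 14.4
eef_pos: [0.4958, -0.1455, 0.1256]
ee_rot: [-2.446, -1.971, 0.001]
contact_force: [0.0, -0.6, 0.1]
opening: 0.0006
grasp_force: 0.0
```

```bash
python3 - <<'E'
from h import *
cy=np.array([.2096,.9778]); cx=np.array([cy[1],-cy[0]]); c=np.array([.5176,-.0458])
for n in('top','side'):
    snap(n,n+'4'); z=np.load(n+'4.npz'); d=z['d']; C=cloud(n,d)[d>0]
    q=C[:,:2]-c; X,Y,Z=q@cx,q@cy,C[:,2]
    m=(abs(Z-.064)<.004)
    e=[np.percentile(Y[m&(abs(X)<.045)&(abs(Y-s*.128)<.009)],[3,50,97]).round(4) if (m&(abs(X)<.045)&(abs(Y-s*.128)<.009)).sum()>5 else None for s in(-1,1)]; print(n,'ends',e)
    print(' near strip',np.median(X[m&(abs(X+.055)<.008)&(abs(Y)<.12)]))
    f=(abs(X)<.02)&(Z>.05)&(Z<.072)&(Y>.06)&(Y<.13)
    print(' flange z>.054',np.percentile(Y[f&(Z>.0545)&(Y<.122)],[2,98]).round(4) if (f&(Z>.0545)&(Y<.122)).sum() else None, 'maxZ',Z[f&(Y<.12)].max())
    b=(abs(X)<.01)&(Z>.044)&(Z<.056)&(Y>.03)&(Y<.1); print(' barrel top z at Y',[(yy,np.round(np.percentile(Z[b&(abs(Y-yy)<.01)],90),4)) for yy in(.04,.06,.08,.095) if (b&(abs(Y-yy)<.01)).sum()])
    w=(abs(X)<.009)&(Z>.036)&(Z<.052)&(Y>-.03)&(Y<.03); print(' draw Y',np.percentile(Y[w],[0,2,98]).round(4),np.median(X[w]))
    R=(abs(X)<.02)&(Y<-.03)&(Y>-.1)&(Z>.052)&(Z<.066); print(' ret Y',np.percentile(Y[R],[2,50,98]).round(4) if R.sum() else None)
a=cv2.imread('pics/top4.png')[170:260,260:400]
cv2.imwrite('pics/laid.png',cv2.resize(a,None,fx=5.5,fy=5.5,interpolation=cv2.INTER_CUBIC))
plan([*(c+cy*-.103),.13],-12.1)
E
```

```text
top ends [None, array([0.1222, 0.1295, 0.133 ])]
 near strip -0.052696315353414236
 flange z>.054 [0.0941 0.1217] maxZ 0.060975483517523535
 barrel top z at Y [(0.04, np.float64(0.0534)), (0.06, np.float64(0.0529)), (0.08, np.float64(0.0525)), (0.095, np.float64(0.0523))]
 draw Y [-0.0047 -0.0042  0.0292] -0.0006311815767508887
 ret Y [-0.0725 -0.0657 -0.0612]
side ends [array([-0.1332, -0.1299, -0.1252]), array([0.1211, 0.1243, 0.1292])]
 near strip -0.057191810425538565
 flange z>.054 [0.1108 0.1219] maxZ 0.057613712674703034
 barrel top z at Y [(0.04, np.float64(0.0508)), (0.06, np.float64(0.05)), (0.08, np.float64(0.0508)), (0.095, np.float64(0.0499))]
 draw Y [-0.0118 -0.0108  0.0291] -0.0020529240217848303
 ret Y [-0.0793 -0.0737 -0.065 ]
pos [ 0.4965 -0.1436  0.1256] turn units [-0.01 -0.01 -0.01] shift units [-0.15  0.01 -0.22] t 14.5
```

View pics/laid.png

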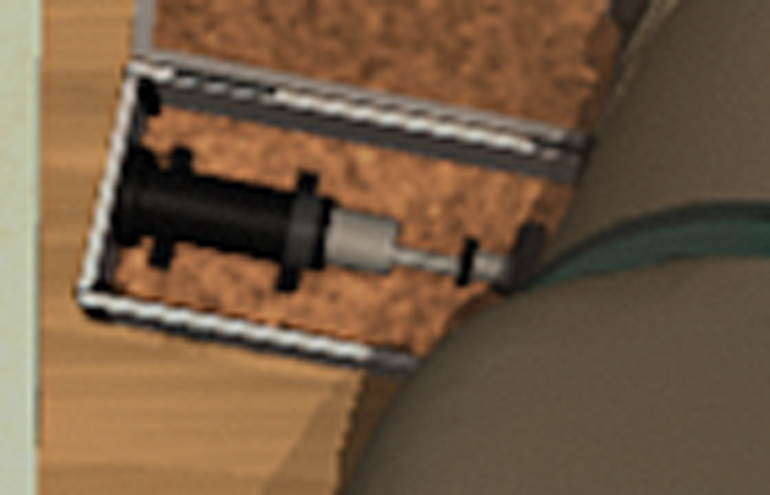

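The tube lies level in both saddles (barrel top about 0.052, as expected), with the flange at crop (135,205) in the gap. The draw end is at crop (392,243) and the pad at (468,262). The pad has about 32 mm to travel to touch, so the target push is about 36 mm from finger contact. I'll go down behind the plate.

Call:
drive_tool([
  [0,0,0,-0.05,0,1,-1],
  [0,0,0,0,0,1,-1],
  [0,0,0,0,0,1,-1],
  [0,0,0,0,0,1,-1],
  [0,0,0,0,0,0.9,-1],
  [0,0,0,0,0,0,-1],
])

```text
time: 15.25
eef_pos: [0.4957, -0.1437, 0.0268]
ee_rot: [-2.44, -1.974, 0.002]
contact_force: [0.4, -0.1, 0.2]
opening: 0.0005
grasp_force: 0.0
```

Call:
drive_tool([
  [0,0,0,0.2,0,0,-1],
  [0,0,0,0.2,0,0,-1],
  [0,0,0,0,0,0,-1],
])

```text
time: 15.62
eef_pos: [0.4987, -0.1365, 0.0284]
ee_rot: [2.442, 1.975, 0.001]
contact_force: [0.3, 0.3, 0.4]
opening: 0.0008
grasp_force: 0.0
```

Call:
drive_tool([
  [0,0,0,0.1,0,0,-1],
  [0,0,0,0.1,0,0,-1],
  [0,0,0,0,0,0,-1],
])

```text
time: 16.0
eef_pos: [0.499, -0.1331, 0.0279]
ee_rot: [-2.444, -1.974, -0.0]
contact_force: [0.0, -0.9, 0.5]
opening: 0.0005
grasp_force: 0.0
```

Call:
drive_tool([
  [0,0,0,0.1,0,0,-1],
  [0,0,0,0.1,0,0,-1],
  [0,0,0,0,0,0,-1],
])

```text
time: 16.38
eef_pos: [0.4998, -0.1292, 0.0278]
ee_rot: [-2.443, -1.974, 0.0]
contact_force: [0.3, 0.7, 0.4]
opening: 0.0002
grasp_force: 0.0
```

Call:
drive_tool([
  [0,0,0,0.1,0,0,-1],
  [0,0,0,0.1,0,0,-1],
  [0,0,0,0,0,0,-1],
])

```text
time: 16.75
eef_pos: [0.5005, -0.1262, 0.0279]
ee_rot: [2.444, 1.973, -0.001]
contact_force: [-1.2, -4.3, -0.1]
opening: 0.0005
grasp_force: 2.0
```

Call:
drive_tool([
  [0,0,0,0.2,0,0,-1],
  [0,0,0,0.2,0,0,-1],
  [0,0,0,0.2,0,0,-1],
  [0,0,0,0.2,0,0,-1],
  [0,0,0,0.2,0,0,-1],
  [0,0,0,0.2,0,0,-1],
  [0,0,0,0,0,0,-1],
])

```text
time: 17.62
eef_pos: [0.5059, -0.101, 0.0278]
ee_rot: [-2.443, -1.975, -0.001]
contact_force: [-0.7, -1.7, -0.7]
opening: 0.0006
grasp_force: 0.9
```

Call:
drive_tool([
  [0,0,0,0.1,0,0,-1],
  [0,0,0,0.1,0,0,-1],
  [0,0,0,0,0,0,-1],
])

```text
time: 18.0
eef_pos: [0.5066, -0.098, 0.0279]
ee_rot: [-2.444, -1.974, -0.0]
contact_force: [0.0, -3.2, -0.9]
opening: 0.0007
grasp_force: 1.6
```

Call:
drive_tool([
  [0,0,0,0.1,0,0,-1],
  [0,0,0,0,0,0,-1],
])

```text
time: 18.25
eef_pos: [0.507, -0.0962, 0.0279]
ee_rot: [2.444, 1.974, -0.0]
contact_force: [-0.6, -3.9, -1.0]
opening: 0.0005
grasp_force: 2.0
```

Call:
drive_tool([
  [0,0,0,0.1,0,0,-1],
  [0,0,0,0,0,0,-1],
])

```text
time: 18.5
eef_pos: [0.5073, -0.0945, 0.0279]
ee_rot: [2.444, 1.974, -0.0]
contact_force: [-0.6, -5.1, -1.0]
opening: 0.0001
grasp_force: 2.4
```

Call:
drive_tool([
  [0,0,0,0.1,0,0,-1],
  [0,0,0,0,0,0,-1],
])

```text
time: 18.75
eef_pos: [0.5077, -0.093, 0.0279]
ee_rot: [2.444, 1.973, -0.001]
contact_force: [-0.7, -5.0, 0.4]
opening: 0.0004
grasp_force: 2.9
```

```bash
python3 - <<'E'
from h import *
cy=np.array([.2096,.9778]); cx=np.array([cy[1],-cy[0]]); c=np.array([.5176,-.0458])
print(bot.get_obs()['contact_force'].round(1))
for n in('top','side'):
    snap(n,n+'5'); z=np.load(n+'5.npz'); d=z['d']; C=cloud(n,d)[d>0]
    q=C[:,:2]-c; X,Y,Z=q@cx,q@cy,C[:,2]
    w=(abs(X)<.009)&(Z>.036)&(Z<.052)&(Y>-.03)&(Y<.03); print(n,' draw Y',np.percentile(Y[w],[0,2,98]).round(4))
    R=(abs(X)<.02)&(Y<-.01)&(Y>-.06)&(Z>.052)&(Z<.066); print(' ret Y',R.sum(),np.percentile(Y[R],[2,50,98]).round(4) if R.sum() else None)
E
```

```text
[-0.7 -5.   0.4]Traceback (most recent call last):
  File "<stdin>", line 7, in <module>
    return _quantile_unchecked(
        a, q, axis, out, overwrite_input, method, keepdims, weights)
    return _ureduce(a,
                    func=_quantile_ureduce_func,
    ...<5 lines>...
                    overwrite_input=overwrite_input,
                    method=method)
    r = func(a, **kwargs)
    result = _quantile(arr,
                       quantiles=q,
    ...<2 lines>...
                       out=out,
                       weights=wgt)
    slices_having_nans = np.isnan(arr[-1, ...])
                                  ~~~^^^^^^^^^
IndexError: index -1 is out of bounds for axis 0 with size 0
```

Call:
drive_tool([
  [0,0,0,0.06,0,0,-1],
  [0,0,0,0,0,0,-1],
  [0,0,0,0,0,0,-1],
])

```text
time: 19.18
eef_pos: [0.5079, -0.0922, 0.0279]
ee_rot: [2.444, 1.972, -0.001]
contact_force: [-1.1, -6.2, -0.7]
opening: 0.0005
grasp_force: 3.3
```

The spring is pressing at about 2.3 N (push about 6.3 N less 4 N friction). I'll back off, lift and go round behind the lid.

Call:
drive_tool([
  [0,0,0,-0.2,0,0,-1],
  [0,0,0,-0.5,0,0,-1],
  [0,0,0,-0.5,0,0,-1],
  [0,0,0,0,0,-0.8,-1],
  [0,0,0,0,0,-1,-1],
  [0,0,0,0,0,-1,-1],
  [0,0,0,0,0,-1,-1],
  [0,0,0,0,0,-1,-1],
  [0,0,0,0,0,-1,-1],
  [0,0,0,0,0,-1,-1],
  [0,0,0,0,0,-1,-1],
  [0,0,0,0,0,-0.8,-1],
  [0,0,0,0,0,0,-1],
])

```text
time: 20.8
eef_pos: [0.5038, -0.1145, 0.2016]
ee_rot: [2.442, 1.973, 0.004]
contact_force: [-1.2, 0.3, 0.5]
opening: 0.0005
grasp_force: 0.0
```

Call:
drive_tool([
  [0,0,0,0.4,0.9,0,-1],
  [0,0,0,0.4,0.9,0,-1],
  [0,0,0,0.4,0.9,0,-1],
  [0,0,0,0.4,0.9,0,-1],
  [0,0,0,0.4,0.9,0,-1],
  [0,0,0,0.4,0.9,0,-1],
  [0,0,0,0.4,0.9,0,-1],
  [0,0,0,0.4,0.9,0,-1],
  [0,0,0,0.4,0.9,0,-1],
  [0,0,0,0,0.65,0,-1],
  [0,0,0,0,0,0,-1],
])

```text
time: 22.18
eef_pos: [0.6891, -0.0809, 0.1989]
ee_rot: [-2.443, -1.974, 0.002]
contact_force: [-0.4, 0.6, -0.4]
opening: 0.0005
grasp_force: 0.0
```

```bash
python3 - <<'E'
from h import *
cy=np.array([.2096,.9778]); cx=np.array([cy[1],-cy[0]]); c=np.array([.5176,-.0458])
for n in('top','side'):
    snap(n,n+'6'); z=np.load(n+'6.npz'); d=z['d']; C=cloud(n,d)[d>0]
    q=C[:,:2]-c; X,Y,Z=q@cx,q@cy,C[:,2]
    P=lambda m:(int(m.sum()),np.percentile(Y[m],[2,50,98]).round(4)) if m.sum() else None
    print(n,' draw Y',P((abs(X)<.009)&(Z>.036)&(Z<.052)&(Y>-.03)&(Y<.03)),' ret Y',P((abs(X)<.02)&(Y<-.01)&(Y>-.06)&(Z>.052)&(Z<.066)))
    L=(Z>.08)&(X>.05)&(X<.16)&(abs(Y)<.12)&(Z<.17); pl=np.polyfit(Z[L]-.0645,X[L]-.058,1); print('lid',np.pi/2+np.arctan(pl[0]),'max z inside',np.percentile(Z[(abs(X)<.045)&(abs(Y)<.115)],99.5))
a=cv2.imread('pics/side6.png')[100:260,250:420]
cv2.imwrite('pics/ret.png',cv2.resize(a,None,fx=3.7,fy=3.7,interpolation=cv2.INTER_CUBIC))
plan([*(c+cx*.175),.14],-12.1)
E
```

```text
top  draw Y None  ret Y (41, array([-0.0355, -0.0313, -0.0244]))
lid 2.3016736628345393 max z inside 0.7450224171643863
side  draw Y (76, array([-0.0103,  0.0138,  0.0297]))  ret Y (73, array([-0.0413, -0.0361, -0.0272]))
lid 2.2847710372093433 max z inside 0.05897355441596785
pos [ 0.6883 -0.0809  0.1993] turn units [-0.02  0.   -0.01] shift units [-0.07  0.04  2.96] t 22.27
```

View pics/ret.png

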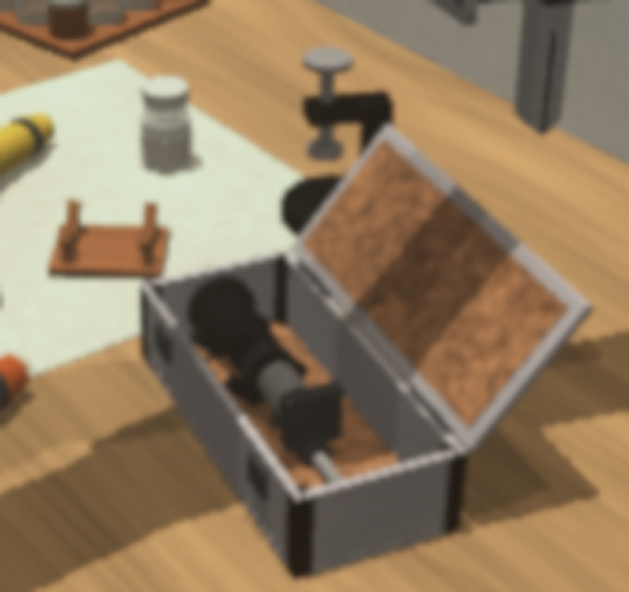

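The retainer (310,415) has its pad against the draw tube (280,375). It moved about 37 mm, roughly 5 mm of compression, and nothing stands above the rim (max 0.059). The stand and jars are undisturbed. Now I'll close the lid from behind.

Call:
drive_tool([
  [0,0,0,0,0,1,-1],
  [0,0,0,0,0,1,-1],
  [0,0,0,0,0,0.95,-1],
  [0,0,0,0,-0.4,-0.04,-1],
  [0,0,0,0,-0.4,-0.04,-1],
  [0,0,0,0,-0.4,-0.04,-1],
  [0,0,0,0,-0.4,-0.04,-1],
  [0,0,0,0,0,0,-1],
])

```text
time: 23.28
eef_pos: [0.6591, -0.0744, 0.1456]
ee_rot: [2.442, 1.972, 0.004]
contact_force: [1.7, 0.2, 4.7]
opening: 0.0006
grasp_force: 2.1
```

Call:
drive_tool([
  [0,0,0,0,-0.4,-0.04,-1],
  [0,0,0,0,-0.4,-0.04,-1],
  [0,0,0,0,-0.4,-0.04,-1],
  [0,0,0,0,-0.4,-0.04,-1],
  [0,0,0,0,-0.4,-0.04,-1],
  [0,0,0,0,-0.4,-0.04,-1],
  [0,0,0,0,-0.4,-0.04,-1],
  [0,0,0,0,-0.4,-0.04,-1],
  [0,0,0,0,0,0,-1],
])

```text
time: 24.4
eef_pos: [0.6241, -0.0669, 0.1685]
ee_rot: [2.407, 1.942, 0.067]
contact_force: [23.6, -5.0, 53.6]
opening: 0.0003
grasp_force: 27.8
```

The tip rode onto the lid's edge because it was too high. I'll relieve the force at once.

Call:
drive_tool([
  [0,0,0,0,0.5,-1,-1],
  [0,0,0,0,0.5,-1,-1],
  [0,0,0,0,0,0,-1],
])

```text
time: 24.78
eef_pos: [0.6157, -0.0652, 0.1915]
ee_rot: [2.443, 1.973, 0.002]
contact_force: [-1.0, -0.0, -0.8]
opening: 0.0006
grasp_force: 0.0
```

```bash
python3 - <<'E'
from h import *
cy=np.array([.2096,.9778]); cx=np.array([cy[1],-cy[0]]); c=np.array([.5176,-.0458])
for n in('top','side'):
    snap(n,n+'7'); z=np.load(n+'7.npz'); d=z['d']; C=cloud(n,d)[d>0]
    q=C[:,:2]-c; X,Y,Z=q@cx,q@cy,C[:,2]
    for lo,hi in((-.12,-.04),(.04,.12)):
        L=(Z>.08)&(X>.03)&(X<.16)&(Y>lo)&(Y<hi)&(Z<.19); pl=np.polyfit(Z[L]-.0645,X[L]-.058,1); print(n,'lid',L.sum(),np.pi/2+np.arctan(pl[0]),'edge z',np.percentile(Z[L],99.5),'x',np.percentile(X[L],99.5))
    R=(abs(X)<.02)&(Y<-.01)&(Y>-.06)&(Z>.052)&(Z<.066); print('ret',np.percentile(Y[R],[2,50,98]).round(4) if R.sum() else 0)
plan([*(c+cx*.175),.13],-12.1); o=bot.get_obs(); print(o['contact_force'].round(1),o['opening'],((o['eef_pos'][:2]-c)@cx).round(4))
E
```

```text
top lid 499 1.8502813612058253 edge z 0.1775665362779648 x 0.09654729345915235Traceback (most recent call last):
  File "<stdin>", line 7, in <module>
    raise TypeError("expected non-empty vector for x")
TypeError: expected non-empty vector for x
```

Call:
drive_tool([
  [0,0,0,0,0.9,0,-1],
  [0,0,0,0,0.9,0,-1],
  [0,0,0,0,0,0,-1],
  [0,0,0,0,0,0.8,-1],
  [0,0,0,0,0,0.8,-1],
  [0,0,0,0,0,0.8,-1],
  [0,0,0,0,0,0.78,-1],
  [0,0,0,0,0,0,-1],
])

```text
time: 25.82
eef_pos: [0.6489, -0.0723, 0.1251]
ee_rot: [-2.442, -1.973, 0.003]
contact_force: [0.3, -0.8, 0.6]
opening: 0.0006
grasp_force: 0.0
```

Call:
drive_tool([
  [0,0,0,0,-0.35,0,-1],
  [0,0,0,0,-0.35,0,-1],
  [0,0,0,0,-0.35,0,-1],
  [0,0,0,0,-0.35,0,-1],
  [0,0,0,0,-0.35,0,-1],
  [0,0,0,0,0,0,-1],
])

```text
time: 26.58
eef_pos: [0.617, -0.0654, 0.1279]
ee_rot: [2.442, 1.973, 0.003]
contact_force: [3.9, -0.8, 2.3]
opening: 0.0005
grasp_force: 1.7
```

Call:
drive_tool([
  [0,0,0,0,-0.4,0,-1],
  [0,0,0,0,-0.4,0,-1],
  [0,0,0,0,-0.35,0,-1],
  [0,0,0,0,0,0,-1],
])

```text
time: 27.08
eef_pos: [0.5922, -0.0601, 0.1267]
ee_rot: [-2.443, -1.973, 0.002]
contact_force: [1.6, -0.2, 0.8]
opening: 0.0006
grasp_force: 0.8
```

Call:
drive_tool([
  [0,0,0,0,-0.3,-0.1,-1],
  [0,0,0,0,-0.3,-0.1,-1],
  [0,0,0,0,-0.33,-0.05,-1],
  [0,0,0,0,0,0,-1],
])

```text
time: 27.58
eef_pos: [0.5739, -0.0561, 0.1319]
ee_rot: [-2.442, -1.973, 0.002]
contact_force: [1.1, 0.2, 0.2]
opening: 0.0001
grasp_force: 0.6
```

Call:
drive_tool([
  [0,0,0,0,-0.25,0.03,-1],
  [0,0,0,0,-0.25,0.06,-1],
  [0,0,0,0,-0.25,0.08,-1],
  [0,0,0,0,-0.26,0.13,-1],
  [0,0,0,0,-0.26,0.15,-1],
  [0,0,0,0,-0.26,0.18,-1],
  [0,0,0,0,0,0,-1],
])

```text
time: 28.45
eef_pos: [0.5436, -0.0497, 0.1185]
ee_rot: [-2.442, -1.973, 0.003]
contact_force: [-0.0, 0.3, -0.1]
opening: 0.0004
grasp_force: 0.0
```

Call:
drive_tool([
  [0,0,0,0,-0.21,0.22,-1],
  [0,0,0,0,-0.21,0.22,-1],
  [0,0,0,0,-0.21,0.23,-1],
  [0,0,0,0,0,0,-1],
])

```text
time: 28.95
eef_pos: [0.5319, -0.0471, 0.1051]
ee_rot: [-2.443, -1.973, 0.002]
contact_force: [0.2, -0.3, 0.3]
opening: 0.0004
grasp_force: 0.0
```

```bash
python3 - <<'E'
from h import *
cy=np.array([.2096,.9778]); cx=np.array([cy[1],-cy[0]]); c=np.array([.5176,-.0458])
snap('side','side8'); z=np.load('side8.npz'); d=z['d']; C=cloud('side',d)[d>0]
q=C[:,:2]-c; X,Y,Z=q@cx,q@cy,C[:,2]
for x in np.arange(-.08,.07,.02):
    m=(abs(X-x)<.005)&(Y>-.125)&(Y<-.06)&(Z<.2); print(x.round(2),m.sum(),np.percentile(Z[m],[50,98]).round(4) if m.sum() else 0)
cv2.imwrite('pics/lid.png',cv2.resize(cv2.imread('pics/side8.png')[60:260,240:430],None,fx=3,fy=3))
E
```

```text
-0.08 82 [-0.      0.0021]
-0.06 322 [0.0334 0.0635]
-0.04 65 [0.1296 0.1327]
-0.02 42 [0.1224 0.1262]
0.0 65 [0.1088 0.1122]
0.02 44 [0.0968 0.1041]
0.04 39 [0.0826 0.0867]
0.06 20 [0.0716 0.0742]
```

View pics/lid.png

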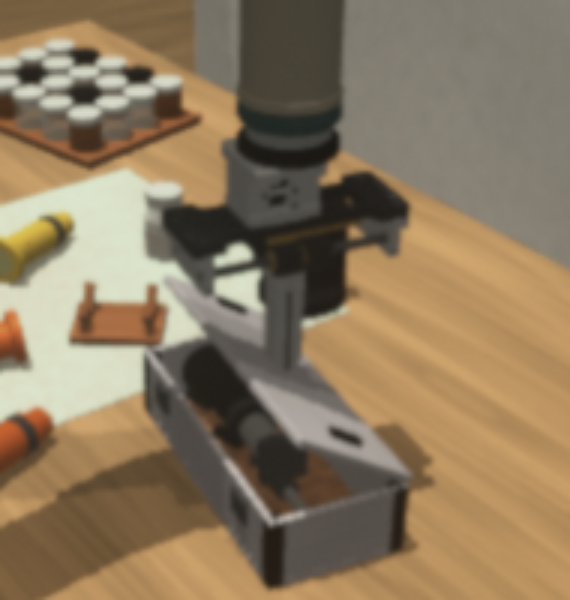

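The lid is at about 33° with the fingertip (285,365) on its outer face. The tube, retainer and stand look undisturbed. I'll continue down slowly.

Call:
drive_tool([
  [0,0,0,0,-0.15,0.2,-1],
  [0,0,0,0,-0.12,0.2,-1],
  [0,0,0,0,-0.1,0.2,-1],
  [0,0,0,0,-0.08,0.2,-1],
  [0,0,0,0,-0.07,0.17,-1],
  [0,0,0,0,-0.05,0.17,-1],
  [0,0,0,0,-0.04,0.12,-1],
  [0,0,0,0,0,0.1,-1],
  [0,0,0,0,0,0,-1],
])

```text
time: 30.12
eef_pos: [0.5215, -0.0449, 0.0785]
ee_rot: [2.443, 1.974, 0.0]
contact_force: [0.1, -0.5, 0.1]
opening: 0.0005
grasp_force: 0.0
```

Call:
drive_tool([
  [0,0,0,0,0,0.08,-1],
  [0,0,0,0,0,0.08,-1],
  [0,0,0,0,0,0.06,-1],
  [0,0,0,0,0,0.04,-1],
  [0,0,0,0,0,0,-1],
])

```text
time: 30.75
eef_pos: [0.5212, -0.0448, 0.0733]
ee_rot: [2.444, 1.974, 0.0]
contact_force: [0.2, 0.3, -0.3]
opening: 0.0006
grasp_force: 0.0
```

Call:
drive_tool([
  [0,0,0,0,0,0.04,-1],
  [0,0,0,0,0,0.04,-1],
  [0,0,0,0,0,0,-1],
])

```text
time: 31.12
eef_pos: [0.5214, -0.0448, 0.0727]
ee_rot: [2.444, 1.974, 0.001]
contact_force: [-2.1, 1.1, 9.3]
opening: 0.0006
grasp_force: 4.9
```

Call:
drive_tool([
  [0,0,0,0,0,0.05,-1],
  [0,0,0,0,0,0,-1],
])

```text
time: 31.38
eef_pos: [0.5214, -0.0448, 0.0727]
ee_rot: [2.444, 1.974, 0.002]
contact_force: [-4.1, -0.1, 19.1]
opening: 0.0005
grasp_force: 9.4
```

It is solid at z=0.0727 with 19 N, so the lid is closed on the rim. I'll lift off and check.

Call:
drive_tool([
  [0,0,0,0,0,-0.2,-1],
  [0,0,0,0,0,-0.6,-1],
  [0,0,0,0,0,-1,-1],
  [0,0,0,0,0,-1,-1],
  [0,0,0,0,0,-1,-1],
  [0,0,0,0,0,-1,-1],
  [0,0,0,0,0,0,-1],
])

```text
time: 32.25
eef_pos: [0.5223, -0.0449, 0.1683]
ee_rot: [2.442, 1.973, 0.004]
contact_force: [-0.2, 0.6, -0.3]
opening: 0.0003
grasp_force: 0.0
```

```bash
python3 - <<'E'
from h import *
cy=np.array([.2096,.9778]); cx=np.array([cy[1],-cy[0]]); c=np.array([.5176,-.0458])
snap('side','side9'); z=np.load('side9.npz'); d=z['d']; C=cloud('side',d)[d>0]
q=C[:,:2]-c; X,Y,Z=q@cx,q@cy,C[:,2]
m=(abs(X)<.05)&(abs(Y)<.12)&(Z>.05)&(Z<.1); A=np.c_[X[m],Y[m],np.ones(m.sum())]; print('lid plane slopes',np.linalg.lstsq(A,Z[m],rcond=None)[0].round(4),np.percentile(Z[m],[2,50,98]))
cv2.imwrite('pics/end.png',cv2.resize(cv2.imread('pics/side9.png')[60:260,240:430],None,fx=3,fy=3))
E
```

```text
lid plane slopes [ 0.0019 -0.0027  0.0706] [0.06802954 0.07048974 0.07459343]
```

View pics/end.png

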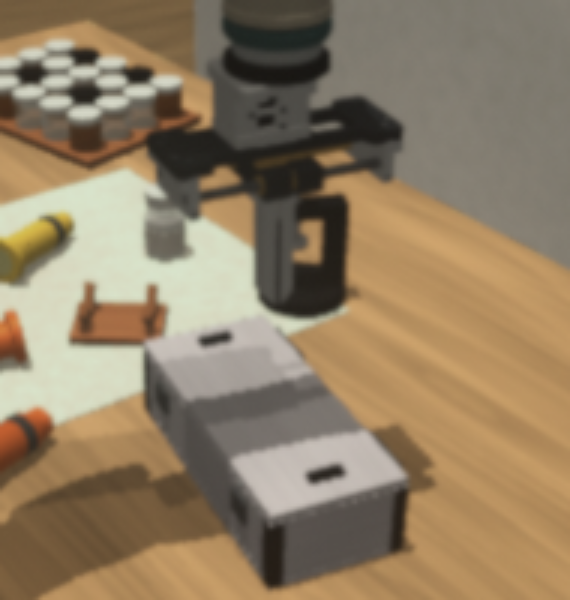

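The lid lies flat (slope under 0.003 rad, top at the closed height allowing for the side camera's 2 mm bias). The stand and jar are in place, and the robot is clear.

```bash
python3 -c "
from cell import bot
print(bot.job_done())"
```

```text
the job is handed in; nothing more can be done
None
```

I handed the job in at about 32 s: tube in both saddles with its flange in the far gap, retainer pad holding its end at an estimated 2–3 N, lid closed flat, jars and press stand left alone; on the first lid try the fingertip rode onto the lid's edge and the force reached about 59 N (under the 120 N wrist limit), so I backed off and closed it gently.

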